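# Open the extract can's guarded filler cap

## Robot

A 6-joint arm with a two-finger parallel gripper is mounted at the origin on a cart in front of the work surface, level with it; the furniture and walls round the work are solid. World frame = base frame: x ahead of the robot, y to its left, z up, the work surface at z = 0. Lengths are in m, angles in rad, forces in N, time in s.
With the tool pointing down it reaches from about 0.275 to 0.825 m from the base axis. Payload 5.2 kg.
Tool frame: the origin (TCP) lies on the centre line of the jaws, within the pads' length; the fingertips stand 19 mm ahead of it and the grasp point (between the pads) is the TCP (tip_reach is the z of the fingertips in the tool frame, in m); z points along the fingers, y is the line along which they close (so a half turn about z gives the same grasp; the last joint's range is limited). The gripper opens to 93 mm and grips with 3 to 60 N. Pads are 15 mm wide; open, the fingers measure 128 mm over their backs; the gripper's body (75 mm by 188 mm) begins 65 mm behind the grasp point.
Start: joints at [1.074, 0.259, 1.535, -0, 1.348, -0.203], TCP at [0.159, 0.526, 0.238] pointing down, gripper open.
Joint ranges: [-3.14, 3.14], [-0.91, 2.08], [0.19, 2.58], [-1.22, 4.36], [0.22, 2.71], [-3.12, 3.12]. Speed limits (rad/s): [2.57, 2.57, 3.14, 3.14, 3.14, 3.14].

## Interface

Orientations are given as a unit quaternion [w, x, y, z].
In Python, from bench import * gives the robot as it stands. Calls block until the motion is done:
- move_ptp(position, orientation): joint-space move of the TCP to a pose.
- servo_line(position, ori=None, feed=0.15, guard=None): straight line of the TCP; ori=None keeps the orientation; feed is the mean speed in m/s. With guard (N) it stops when the force on the tool has changed by that much, and returns True; else False.
- set_joints(angles): joint-space move.
- open_gripper() and gripper_close(f_grip=None): open the fingers fully, or close them until they stop; f_grip is the grip in N (None keeps the last).
- sleep(seconds).
- solve_ik(position, orientation): joint angles nearest the present ones, or None.
- get_state(): the state.
- snapshot(name): name is "side" or "top"; returns a dict with "pixels" (480x640x3 uint8, red, green, blue), "intrinsics" (3x3 intrinsics, pixels), "rvec" (rotation vector, rad) and "tvec" (3), from world to camera coordinates, as OpenCV has them. Camera axes: x right, y down, z forward; pixel columns grow to the right and rows downward; lengths in m; the calibration is good to about 2 mm. A picture is of the moment at which its call begins. There is no depth.
A pose or a line that the arm cannot do raises IKError and nothing moves.
- sign_off(): hands the job in; it is judged then, once.
Trained networks look in a picture, given as the dict that the camera call returned (one of the last four; its "shot" number tells which), for a name from the list of things; names that differ only in an ending like _2 or _b are one class to them, and where a whole thing is asked for, a point or a joint stands for the part that bears it (a point fixed in the world has none). Each returns a list of dicts, best first, with "p" (0 to 1); they miss things now and then, are a little off and sometimes report something else, mostly with a low value. They report only what shows in the picture. A call takes as long as a camera call.
- find_in(thing, picture): "pixel" ([column, row] in pixels, amid what is visible of it).
- silhouettes(thing, picture): "region" (480x640 bool, what is visible of it) and "pixel" ([column, row] in pixels, amid what is visible of it).
The state is a dict: "clock": time; "q": joint angles; "qd": joint speeds; "effort": joint torques, N m; "eef_pos": TCP position; "ee_rot": TCP orientation; "wrist_force": force on the tool from outside, world axes, zero at the start; "torque": the same for the moment, N m; "finger_gap": finger opening in m; "grip_force": force on a finger pad.
Only numpy, scipy, OpenCV 4.12 (cv2) and the standard library are available. Lean on these libraries where they do the work, as an engineer would, in place of code of your own. Each camera call takes 0.05 s, during which the arm holds its last target. There are 200 camera calls.

## Task

Open the green can for filling: flip the red tab fully back off the black cap, then unscrew the cap anticlockwise, feeling for where its thread ends without forcing it. Lift the cap off and stand it upright on its foot in the steel tray, leaving the tab open and the other things on the table undisturbed.

Things in the scene. Friction and masses are not known exactly. Their poses are not given: they have to be found in the camera images.
- oil_can: Low green steel can fixed to the table: foot plate 142 x 102 mm, top 75 mm above the table. Origin: centre of its underside; z up, +x towards its back, where the tab is hinged (the front, -x, faces to the robot's left). The cap's axis is at x = -10 mm, y = 0. Behind the cap a steel bracket (14 x 37 mm) stands to z = 148 mm, centred at x = +52 mm.
- tab_hinge (a point): Centre of the tab's hinge line, on the can at x = +52 mm, z = 143 mm in the can's frame; the hinge line runs along the can's y.
- tab (a joint): Angle of the red tab: 0 = shut, level over the cap; grows as its lip goes up and back; 2.4 = fully back against its stop, leaning behind the hinge, its lip 220 mm above the table. Stiff hinge (friction about 0.1 N m, some 1 N at the lip): it stays where it is left.
- tab_lip (a point): Middle of the lip's free edge, on the underside, 2 mm in from the edge and 110 mm from the hinge line. The tab is a flat red strip 4 mm thick, 24 mm wide (lip, the last 18 mm: 30 mm). Shut, its underside is at z = 141 mm, 2 mm above the cap; it overhangs the cap's front by 29 mm with 66 mm of free height below, so fingertips can go under it from the front. The frame turns with the tab.
- cap_mid (a point): Half-way up the round cap (54 mm high, about 80 g), on its axis; z along the axis. Upper 30 mm: black ribbed head, diameter 42 mm, to be gripped across, its middle 12 mm above this point. Lower 24 mm: grey foot, diameter 24 mm. Screwed on, this point is 112 mm above the table and the head's underside 4 mm above the neck.
- cap: The same cap; origin at the centre of its foot's underside, z up. Two lugs on the foot (radius 18.5 mm) sit under flanges in the neck; a sprung seal pushes the cap up with 5 N, so it turns with friction (below 0.15 N m). It does not rise while it turns. Lifted before the lugs are free, forced on against the stop, or turned clockwise (hard stop), it loads the neck, which bears only 40 N.
- tray: Square steel tray fixed on the thin plywood sheet that covers part of the table, 130 x 130 mm outside, 10 mm high, walls and floor 3 mm thick, empty; origin at the centre of its underside.
- neck_mouth (a point): Centre of the rim of the round steel neck (radius 26 mm), on the cap's axis, 105 mm above the table. The thread's position cannot be seen: turned anticlockwise seen from above, the lugs come free after 0.5 to 1.2 rad (differs each time); 0.2 rad later they meet a sprung stop (a step of 0.2 N m, then 2 N m per rad). There the cap can be lifted straight up; it is out after 20 mm.
- beaker_250: Glass beaker, 73 mm diameter, 103 mm high (bystander).
- tape_roll: Blue roll of tape, 106 mm diameter, 36 mm high (bystander).
- salve_tin: Small white tin, 59 mm diameter, 28 mm high (bystander).
- ptfe_reel: White reel, 51 mm diameter, 15 mm high (bystander).

How it is judged:
By the outcome, as a careful person would: the job done as asked, in the order asked, and still so for the second after the job is handed in, with the robot touching nothing.
It also fails if it takes over 72 s, if anything falls off the work surface, if the arm or the gripper's body presses on something with over 40 N, if the wrist force passes 120 N, or if a joint passes its speed limit or range.

## Working session

There is one attempt and no reset: what is moved stays moved. The work goes in short steps, each a Python script; the robot and the scene stay as the last script left them, time stands still between calls to the robot, and variables do not carry over. Pictures are saved under pics/ and viewed, at most 10 in all, crops included, and the job is handed in when it is done.

```bash
mkdir -p pics; ls; cat > h.py <<'E'
from bench import *
import numpy as np, cv2
from scipy.spatial.transform import Rotation as R
def ray(p,px):
    M=cv2.Rodrigues(np.array(p["rvec"],float))[0];t=np.array(p["tvec"],float).ravel()
    d=M.T@np.linalg.inv(np.array(p["intrinsics"]))@np.array([px[0],px[1],1.0])
    return -M.T@t,d/np.linalg.norm(d)
def at_z(p,px,z):
    c,d=ray(p,px);return c+d*(z-c[2])/d[2]
def proj(p,X):
    return cv2.projectPoints(np.array(X,float).reshape(-1,3),np.array(p["rvec"],float),np.array(p["tvec"],float),np.array(p["intrinsics"],float),None)[0].reshape(-1,2)
def save(p,n): cv2.imwrite(f"pics/{n}.png",np.ascontiguousarray(p["pixels"][:,:,::-1]))
def quat(Rm):
    q=R.from_matrix(Rm).as_quat();return [q[3],q[0],q[1],q[2]]
def st(): return get_state()
E
python3 - <<'E'
from h import *
a=snapshot("top");b=snapshot("side")
save(a,"top0");save(b,"side0")
for p,n in((a,"top"),(b,"side")):
    print(n,"cam",ray(p,(320,240)))
    for th in ["oil_can","tab_hinge","tab_lip","tab","cap_mid","cap","tray","neck_mouth","beaker_250","tape_roll","salve_tin","ptfe_reel"]:
        try: print(th,[(np.round(r["pixel"]).tolist(),round(r["p"],2)) for r in find_in(th,p)[:3]])
        except Exception as e: print(th,e)
s=st();print(s["clock"],s["ee_rot"],s["finger_gap"],s["wrist_force"])
E
```

```text
pics
top cam (array([ 0.56289575, -0.04261358,  1.3772527 ]), array([ 0.08197557,  0.01264554, -0.99655411]))
oil_can [([189.0, 292.0], 0.86)]
tab_hinge [([190.0, 291.0], 0.71)]
tab_lip [([173.0, 292.0], 0.73)]
tab [([176.0, 294.0], 0.57)]
cap_mid [([190.0, 290.0], 0.71), ([176.0, 297.0], 0.47)]
cap [([302.0, 236.0], 0.5), ([174.0, 298.0], 0.4)]
tray [([381.0, 254.0], 0.73)]
neck_mouth [([187.0, 294.0], 0.65), ([441.0, 323.0], 0.42)]
beaker_250 [([325.0, 180.0], 0.69), ([179.0, 299.0], 0.65)]
tape_roll [([497.0, 271.0], 0.78)]
salve_tin [([300.0, 238.0], 0.64)]
ptfe_reel [([439.0, 328.0], 0.69)]
side cam (array([0.12939331, 1.45712281, 0.86371058]), array([ 0.28835508, -0.86082735, -0.41931805]))
oil_can [([316.0, 335.0], 0.77), ([313.0, 296.0], 0.19)]
tab_hinge [([314.0, 333.0], 0.86)]
tab_lip [([312.0, 299.0], 0.63)]
tab [([312.0, 294.0], 0.58)]
cap_mid [([313.0, 309.0], 0.57)]
cap [([313.0, 312.0], 0.59)]
tray [([334.0, 262.0], 0.8), ([313.0, 294.0], 0.54)]
neck_mouth [([311.0, 337.0], 0.6), ([312.0, 311.0], 0.22)]
beaker_250 []
tape_roll [([369.0, 231.0], 0.88)]
salve_tin [([299.0, 283.0], 0.52)]
ptfe_reel [([387.0, 246.0], 0.65)]
1.3 [9.73087174e-07 1.46371812e-01 9.89229646e-01 1.14558296e-05] 0.09301613212930958 [-0.25117586 -1.00702089 -0.65748355]
```

```bash
python3 - <<'E'
import cv2
a=cv2.imread("pics/top0.png");b=cv2.imread("pics/side0.png")
c=cv2.resize(a[220:370,100:260],None,fx=2.5,fy=2.5,interpolation=cv2.INTER_CUBIC) # 400x375
d=cv2.resize(b[250:400,240:400],None,fx=2.5,fy=2.5,interpolation=cv2.INTER_CUBIC)
cv2.imwrite("pics/crop0.png",cv2.hconcat([c,d]))
E
```

```text
(no output)
```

View pics/top0.png

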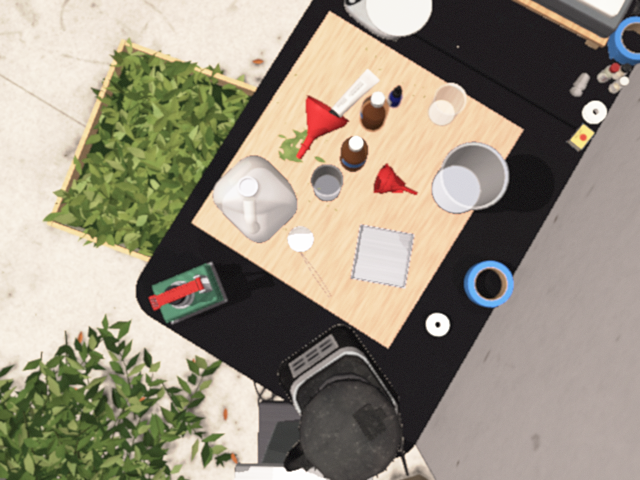

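View pics/side0.png

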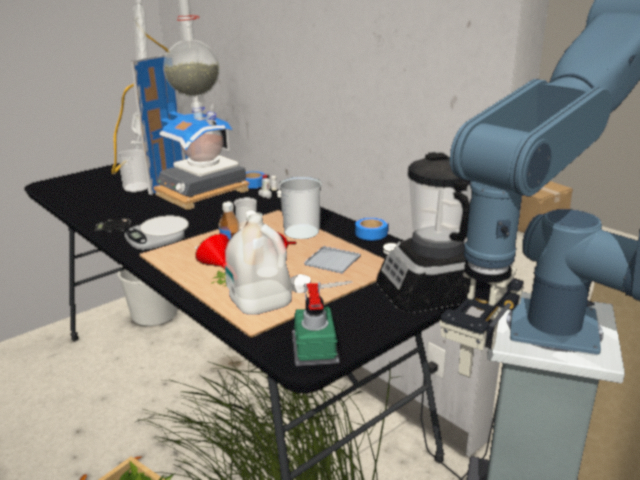

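View pics/crop0.png

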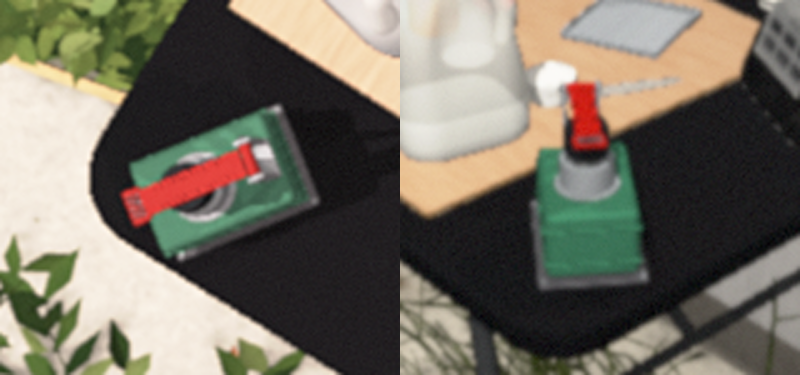

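The top view shows the green can at about (187,293), with its red tab running from the lip at (152,302) to the hinge at (203,284). The tray is at (382,256), the salve tin at (301,239) and the blender at (340,390). In the side view the can is at (316,335), with its tab shut. Next I fit the can's pose to the red pixels and the tray to its outline.

```bash
cat > fit.py <<'E'
from h import *
from scipy.optimize import minimize
def redmask(p,c,r=60):
    im=p["pixels"].astype(int);m=(im[:,:,0]>120)&(im[:,:,1]<90)&(im[:,:,2]<90)
    w=np.zeros_like(m);w[max(0,c[1]-r):c[1]+r,max(0,c[0]-r):c[0]+r]=1
    m&=w; n,l,s,_=cv2.connectedComponentsWithStats(m.astype(np.uint8))
    return l==1+np.argmax(s[1:,4])
def hullmask(p,parts,S=8):
    m=np.zeros((480,640),np.float32)
    cs=[];
    for X in parts: cs.append(cv2.convexHull(proj(p,X).astype(np.float32)))
    big=np.zeros((480*4,640*4),np.uint8)
    for c in cs: cv2.fillConvexPoly(big,np.round((c*4+1.5)*16).astype(np.int32),255,shift=4)
    return cv2.resize(big,(640,480),interpolation=cv2.INTER_AREA)/255.
def box(x0,x1,y0,y1,z0,z1): return np.array([[x,y,z] for x in(x0,x1) for y in(y0,y1) for z in(z0,z1)])
def place(X,v):
    c,s=np.cos(v[2]),np.sin(v[2]);return X@np.array([[c,-s,0],[s,c,0],[0,0,1]]).T+[v[0],v[1],0]
def fit(pm,parts,v0):
    def f(v):
        e=0
        for p,m in pm: h=hullmask(p,[place(X,v) for X in parts]);e+=np.abs(h-m).sum()/m.sum()
        return e
    v0=np.array(v0,float)
    sim=[v0,v0+[.02,0,0],v0+[0,.02,0],v0+[0,0,.2]]
    r=minimize(f,v0,method="Nelder-Mead",options=dict(initial_simplex=sim,xatol=1e-4,fatol=1e-4))
    r=minimize(f,r.x,method="Nelder-Mead",options=dict(initial_simplex=[r.x,r.x+[.005,0,0],r.x+[0,.005,0],r.x+[0,0,.05]]));return r.x,r.fun
TAB=[box(-.042,.052,-.012,.012,.141,.145),box(-.060,-.042,-.015,.015,.141,.145)]
E
python3 - <<'E'
from fit import *
a=snapshot("top");b=snapshot("side")
print("base",proj(a,[[0,0,0],[.2,0,0],[0,.2,0],[.16,.53,.24]]).round().tolist(),"side",proj(b,[[0,0,0]]).round())
ma=redmask(a,(176,294));mb=redmask(b,(312,296),25)
lip=at_z(a,(152,302),.145);hg=at_z(a,(203,284),.145);print("lip",lip,"hinge",hg,np.linalg.norm(hg-lip))
y=np.arctan2(*(hg-lip)[1::-1]);mid=(lip+hg)/2;u=(hg-lip)/np.linalg.norm(hg-lip)
v0=[*(mid+.004*u)[:2],y]
for nm,pm in (("top",[(a,ma)]),("both",[(a,ma),(b,mb)])): print(nm,fit(pm,TAB,v0))
v=fit([(a,ma),(b,mb)],TAB,v0)[0]
print("sidemask",mb.sum())
# check foot with silhouettes
for n,p in(("top",a),("side",b)):
    r=silhouettes("oil_can",p)
    if r: print(n,r[0]["p"],r[0]["region"].sum(), np.argwhere(r[0]["region"]).min(0),np.argwhere(r[0]["region"]).max(0))
T=silhouettes("tray",a)[0]
tv=at_z(a,T["pixel"],.01);print("tray px",tv)
for r0 in(0.4,1.0): print(fit([(a,T["region"])],[box(-.065,.065,-.065,.065,.0,.010)],[tv[0],tv[1],r0]))
for th,z in(("beaker_250",.05),("tape_roll",.036),("salve_tin",.028),("ptfe_reel",.015)):
    r=silhouettes(th,a); print(th,[(x["p"],np.round(at_z(a,x["pixel"],z)[:2],3)) for x in r[:2]])
# overlay
o=cv2.resize(a["pixels"][220:370,100:260][:,:,::-1],None,fx=2.5,fy=2.5);o2=cv2.resize(b["pixels"][250:400,240:400][:,:,::-1],None,fx=2.5,fy=2.5)
FOOT=np.array([[x,y,0] for x,y in((-.071,-.051),(.071,-.051),(.071,.051),(-.071,.051))])
th=np.linspace(0,6.28,40)
NECK=np.c_[-.01+.026*np.cos(th),.026*np.sin(th),0*th+.105]
for im,p,off in((o,a,(100,220)),(o2,b,(240,250))):
    for X,c in((FOOT,(0,255,255)),(NECK,(255,255,0)),(TAB[0][[0,2,6,4]]+[0,0,.004],(255,0,255))):
        q=((proj(p,place(X,v))-off+.5)*2.5).astype(np.int32);cv2.polylines(im,[q],True,c,1)
cv2.imwrite("pics/ov.png",cv2.hconcat([o,o2]))
E
```

```text
base [[303.0, 535.0], [305.0, 445.0], [215.0, 533.0], [20.0, 495.0]] side [[553. 325.]]
lip [0.52611739 0.32400278 0.145     ] hinge [0.56612542 0.21789939 0.145     ] 0.11339564509758734
top (array([ 0.54730036,  0.27128863, -1.15587025]), np.float64(0.12408088235294117))
both (array([ 0.5459565 ,  0.27047841, -1.15114889]), np.float64(0.35311937767938717))
sidemask 279
top 0.75 2920 [261 149] [323 226]
side 0.9 2590 [282 292] [365 338]
tray px [ 0.64403394 -0.16492081  0.01      ]
(array([ 0.64160907, -0.17070898, -0.15754879]), np.float64(0.0231559885100537))
(array([ 0.64169412, -0.17083135,  1.41192204]), np.float64(0.023061071562382914))
beaker_250 [(0.78, array([ 0.811, -0.038]))]
tape_roll [(0.91, array([ 0.577, -0.435]))]
salve_tin [(0.81, array([0.679, 0.017]))]
ptfe_reel [(0.6, array([ 0.484, -0.308]))]
```

View pics/ov.png

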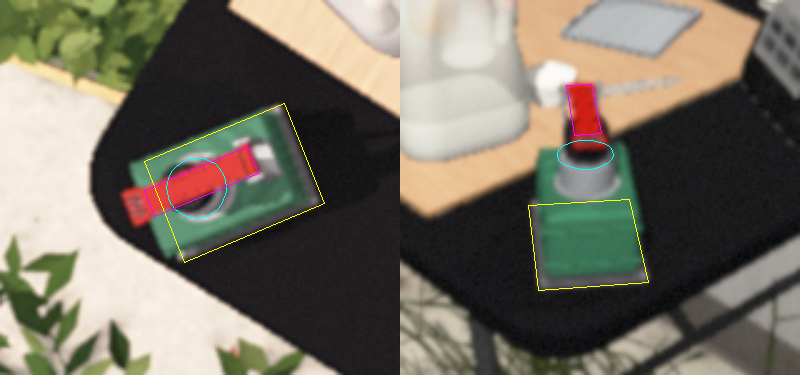

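The overlay agrees to about 1–2 px: the tab, the neck and the side view of the foot all match. A tall blender stands between the base and the tray, so I triangulate it and the jug, then check IK for the planned poses.

```bash
cat >> h.py <<'E'
CAN=np.array([0.5465,0.2705,-1.153])
def can2w(x,y,z):
    c,s=np.cos(CAN[2]),np.sin(CAN[2]);return np.array([CAN[0]+c*x-s*y,CAN[1]+s*x+c*y,z])
def down(yaw):  # tool y axis along world angle yaw, z down
    y=np.array([np.cos(yaw),np.sin(yaw),0]);z=np.array([0,0,-1.]);return quat(np.c_[np.cross(y,z),y,z])
E
python3 - <<'E'
from h import *
a=snapshot("top");b=snapshot("side")
def tri(pa,pb):
    c1,d1=ray(a,pa);c2,d2=ray(b,pb)
    s=np.linalg.lstsq(np.c_[d1,-d2],c2-c1,rcond=None)[0];P=c1+s[0]*d1;Q=c2+s[1]*d2
    return ((P+Q)/2).round(3),np.linalg.norm(P-Q).round(3)
print("lid",tri((352,428),(435,157)));print("jugcap",tri((248,187),(254,216)))
print("blender base corners",[at_z(a,p,.05)[:2].round(3).tolist() for p in((283,365),(340,328),(400,410))])
print("jug",[at_z(a,p,.1)[:2].round(3).tolist() for p in((215,195),(258,240),(296,205))])
for nm,P,yaw in [("lip0",can2w(-.051,0,.2),None),("lip90",can2w(.052,0,.25),None),("lip2.4",can2w(.128,0,.215),None),("cap",can2w(-.01,0,.13),None),("tray",np.array([.642,-.171,.05]),None),("trayhi",np.array([.642,-.171,.3]),None)]:
    for k in(0,1):
        q=solve_ik(P,down(CAN[2]+np.pi/2+k*np.pi));print(nm,k,P.round(3),None if q is None else np.round(q,2))
for d in (0,.7,1.4):
    print(d,[None if (q:=solve_ik(can2w(-.01,0,.13),down(CAN[2]+np.pi/2+k*np.pi+d))) is None else np.round(q,2)[-1] for k in(0,1)])
E
```

```text
lid (array([ 0.334, -0.089,  0.385]), np.float64(0.005))
jugcap (array([0.756, 0.114, 0.254]), np.float64(0.0))
blender base corners [[0.389, 0.051], [0.474, -0.075], [0.295, -0.212]]
jug [[0.763, 0.208], [0.665, 0.11], [0.744, 0.028]]
lip0 0 [0.526 0.317 0.2  ] [ 0.36  0.4   1.43 -0.    1.31 -0.06]
lip0 1 [0.526 0.317 0.2  ] [ 0.36  0.4   1.43 -0.    1.31  3.09]
lip90 0 [0.568 0.223 0.25 ] [ 0.19  0.36  1.36 -0.    1.42 -0.23]
lip90 1 [0.568 0.223 0.25 ] [ 0.19  0.36  1.36 -0.    1.42  2.92]
lip2.4 0 [0.598 0.154 0.215] [ 0.07  0.39  1.4  -0.    1.35 -0.35]
lip2.4 1 [0.598 0.154 0.215] [ 0.07  0.39  1.4  -0.    1.35  2.79]
cap 0 [0.542 0.28  0.13 ] [ 0.29  0.45  1.53 -0.    1.16 -0.12]
cap 1 [0.542 0.28  0.13 ] [ 0.29  0.45  1.53 -0.    1.16  3.02]
tray 0 [ 0.642 -0.171  0.05 ] [-0.43  0.62  1.45 -0.    1.07 -0.85]
tray 1 [ 0.642 -0.171  0.05 ] [-0.43  0.62  1.45 -0.    1.07  2.3 ]
trayhi 0 [ 0.642 -0.171  0.3  ] [-0.43  0.44  1.12 -0.    1.58 -0.85]
trayhi 1 [ 0.642 -0.171  0.3  ] [-0.43  0.44  1.12 -0.    1.58  2.3 ]
0 [np.float64(-0.12), np.float64(3.02)]
0.7 [np.float64(-0.82), np.float64(2.32)]
1.4 [np.float64(-1.52), np.float64(1.62)]
```

```bash
python3 - <<'E'
from h import *
Q=down(CAN[2]+np.pi/2)
move_ptp(can2w(-.051,0,.20),Q)
print(st()["clock"],servo_line(can2w(-.051,0,.143),feed=.1,guard=8))
s=st();w0=s["wrist_force"];print("z",s["eef_pos"],w0)
gripper_close(10);s=st();print("gap",s["finger_gap"],s["grip_force"],s["wrist_force"]-w0,s["clock"])
a=snapshot("top");b=snapshot("side")
o=cv2.hconcat([cv2.resize(p["pixels"][y:y+150,x:x+160][:,:,::-1],None,fx=2.5,fy=2.5) for p,x,y in((a,100,220),(b,240,230))])
cv2.imwrite("pics/grip.png",o)
E
```

```text
3.4167 False
z [0.52601597 0.31746771 0.14347496] [ 0.05782911  0.36788031 -0.35505761]
gap 0.029682117382591442 9.999968111515045 [0.20275545 0.43035054 0.07562462] 5.1333
```

View pics/grip.png

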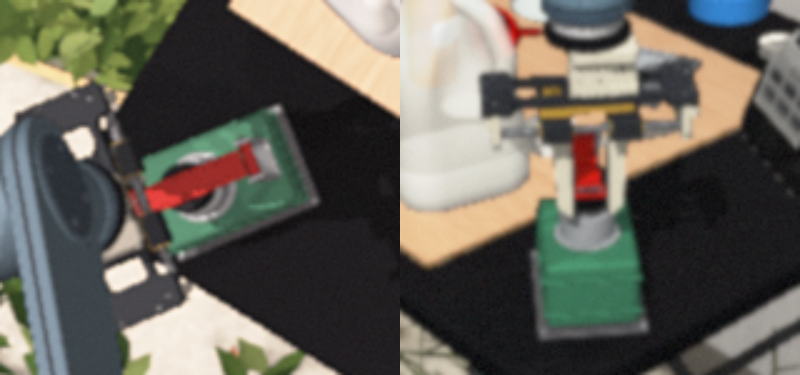

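The picture shows both fingers straddling the red lip, at about (150,200) in the crop. The 29.7 mm gap matches the 30 mm lip. Now I swing it round the hinge.

```bash
python3 - <<'E'
from h import *
w0=np.array(st()["wrist_force"])
for th in np.r_[np.arange(.2,2.3,.2),2.3,2.4,2.43]:
    servo_line(can2w(.052-.103*np.cos(th),0,.143+.103*np.sin(th)),feed=.12)
    s=st();f=np.array(s["wrist_force"])-w0
    if th>2.1 or abs(f).max()>6: print(round(th,2),f.round(1),round(s["finger_gap"],4),s["grip_force"])
    if np.linalg.norm(f)>20: print("STOP");break
print(s["clock"],s["eef_pos"])
b=snapshot("side");a=snapshot("top")
o=cv2.hconcat([cv2.resize(p["pixels"][y:y+150,x:x+160][:,:,::-1],None,fx=2.5,fy=2.5) for p,x,y in((a,130,200),(b,240,230))])
cv2.imwrite("pics/open1.png",o)
E
```

```text
2.0 [-2.1 -5.3  7.1] 0.0288 10.001972615718842
2.2 [-2.9 -7.2  8.3] 0.0284 10.004875212907791
2.3 [-1.3 -8.6  7.9] 0.0286 10.00001460313797
2.4 [-0.8 -9.3  7.2] 0.0287 10.000597983598709
2.43 [-1.8 -9.6  6.7] 0.029 10.001378059387207
9.5583 [0.60006833 0.14895913 0.21079466]
```

View pics/open1.png

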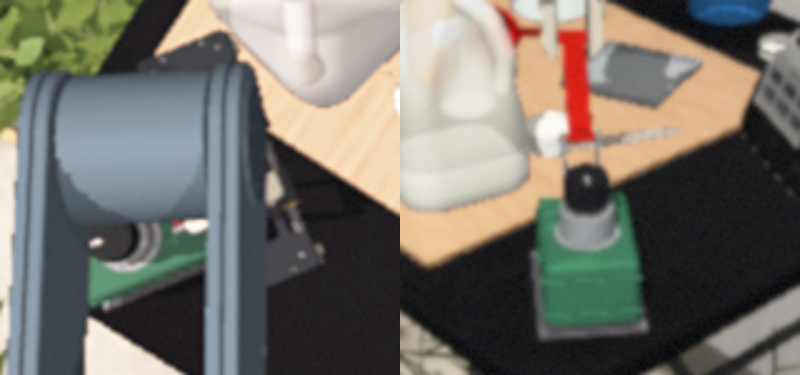

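The tab is nearly back, with its lip at about (570,35) in the crop. The load is radial only, so the stop has not been met. I carry on in small steps until it is felt.

```bash
python3 - <<'E'
from h import *
ux=np.array([np.cos(CAN[2]),np.sin(CAN[2]),0])
for th in np.arange(2.45,2.66,.03):
    servo_line(can2w(.052-.105*np.cos(th),0,.143+.105*np.sin(th)),feed=.06)
    s=st();f=np.array(s["wrist_force"]);fx=f@ux;t=fx*np.sin(th)+f[2]*np.cos(th);r=-fx*np.cos(th)+f[2]*np.sin(th)
    print(round(th,2),"tan %.1f rad %.1f"%(t,r),round(s["finger_gap"],4))
    if t<-4: break
open_gripper()
s=st();print(s["clock"],s["eef_pos"])
servo_line(s["eef_pos"]+np.array([0,0,.07]),feed=.2)
# back out of the way so that the cap and tab can be seen
move_ptp(can2w(-.12,0.03,.33),down(CAN[2]+np.pi/2))
b=snapshot("side");a=snapshot("top")
o=cv2.hconcat([cv2.resize(p["pixels"][y:y+150,x:x+160][:,:,::-1],None,fx=2.5,fy=2.5) for p,x,y in((a,130,200),(b,240,230))])
cv2.imwrite("pics/open2.png",o);save(a,"t2");save(b,"s2")
for n,p in(("top",a),("side",b)):
    for t in("tab_lip","cap_mid","cap","tab_hinge"): print(n,t,[(np.round(x["pixel"],1).tolist(),round(x["p"],2)) for x in find_in(t,p)[:2]])
    print("pred lip",proj(p,can2w(.052+.11*.737,0,.217)),"cap top",proj(p,can2w(-.01,0,.139)),"hinge",proj(p,can2w(.052,0,.143)))
print(st()["clock"])
E
```

```text
2.45 tan -0.3 rad 5.7 0.029
2.48 tan 0.5 rad 6.7 0.0287
2.51 tan -3.9 rad 5.6 0.0285
2.54 tan -6.2 rad 5.5 0.027
11.8 [0.60272352 0.14382904 0.20244254]
top tab_lip [([212.2, 274.3], 0.56)]
top cap_mid [([174.0, 292.2], 0.82)]
top cap [([175.2, 292.6], 0.83)]
top tab_hinge [([195.7, 287.0], 0.79)]
pred lip [[230.61696846 267.16157339]] cap top [[174.08184155 294.62526332]] hinge [[200.82818671 283.25860033]]
side tab_lip [([309.4, 268.6], 0.84)]
side cap_mid [([312.4, 302.6], 0.89), ([336.4, 260.1], 0.73)]
side cap [([315.1, 303.2], 0.85)]
side tab_hinge [([312.1, 333.4], 0.84)]
pred lip [[307.3349589  241.88184926]] cap top [[313.12277315 298.59159144]] hinge [[310.75655987 284.15383952]]
13.8417
```

View pics/open2.png

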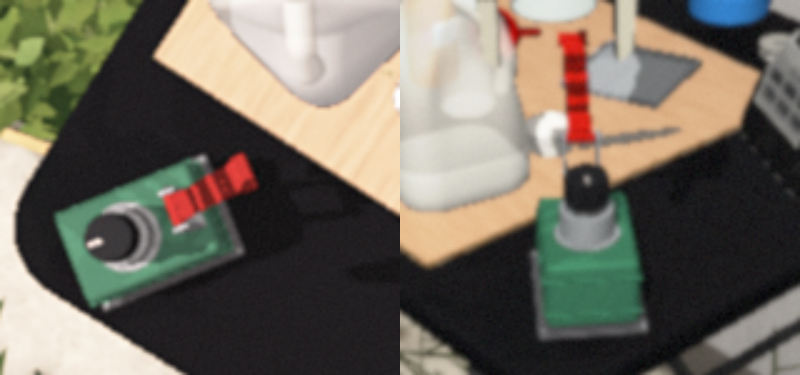

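The tab is fully back: its lip at (251,168) in the top crop and (568,33) in the side crop lands on the 2.4 rad prediction, and the stop was felt. The black cap stands free at about (111,238) in the top crop. I refine its axis from the dark disc.

```bash
python3 - <<'E'
from fit import *
a=snapshot("top")
im=a["pixels"].astype(int);m=(im.max(2)<70)
w=np.zeros(m.shape,np.uint8);cv2.circle(w,(174,295),17,1,-1);m=(m&(w>0)).astype(np.uint8)
m=cv2.morphologyEx(m,cv2.MORPH_CLOSE,np.ones((7,7),np.uint8))
n,l,s,c=cv2.connectedComponentsWithStats(m);k=1+np.argmax(s[1:,4]);m=(l==k);print(s[k],c[k])
th=np.linspace(0,2*np.pi,40)
C=np.r_[np.c_[.021*np.cos(th),.021*np.sin(th),0*th+.109],np.c_[.021*np.cos(th),.021*np.sin(th),0*th+.139]]
v,e=fit([(a,m)],[C],[*can2w(-.01,0,0)[:2],0]);print("cap fit",v[:2],e,"pred",can2w(-.01,0,0)[:2],hullmask(a,[place(C,v)]).sum())
S=silhouettes("cap",a)[0];
v2,e2=fit([(a,S["region"])],[C],[*can2w(-.01,0,0)[:2],0]);print("sil",v2[:2],e2,S["region"].sum())
# tab closing fit check of the foot plate: grey/green bottom
E
```

```text
[164 286  22  18 310] [174.75483871 294.50322581]
cap fit [0.54279811 0.28220925] 0.2244022770398482 pred [0.54244253 0.27963985] 379.56470588235294
sil [0.54274011 0.28360251] 0.06894335511982572 360
```

```bash
cat >> h.py <<'E'
CAP=np.array([.5427,.2820]); Y0=CAN[2]+np.pi/2
def cl(yaw): return np.array([np.cos(yaw),np.sin(yaw),0])
def rel(w0):
    s=get_state();return np.array(s["wrist_force"])-w0,s
def center(yaw,pos,f=5):
    """grip lightly, null the lateral force along the closing axis"""
    s=get_state();w0=np.array(s["wrist_force"]);gripper_close(f);p=np.array(pos,float)
    for i in range(5):
        F,s=rel(w0);fl=F@cl(yaw);print("  yaw %.2f lat %.2f F %s gap %.4f"%(yaw,fl,F.round(1),s["finger_gap"]))
        if abs(fl)<.8: break
        p=p+cl(yaw)*np.sign(fl)*min(.001,abs(fl)*.0004);servo_line(p,feed=.05)
    return p
E
python3 - <<'E'
from h import *
y=Y0-.7
move_ptp([*CAP,.24],down(y))
print(servo_line([*CAP,.131],feed=.12,guard=8),st()["eef_pos"])
p=center(y,[*CAP,.131])
s=st();print(p,s["eef_pos"],s["clock"],s["torque"])
E
```

```text
False [0.54329499 0.2824016  0.13194547]
  yaw -0.28 lat 0.18 F [0.5 1.2 2. ] gap 0.0418
[0.5427 0.282  0.131 ] [0.5424847  0.28201959 0.13102051] 16.475 [-0.07157152  0.26220283 -0.0105073 ]
```

```bash
python3 - <<'E'
from h import *
y=Y0+.7;p=[*CAP,.131]
open_gripper();servo_line(p,ori=down(y),feed=.15)
print(st()["clock"])
p=center(y,p);print(p,st()["eef_pos"])
# back to the start yaw and grip firmly
open_gripper();y=Y0-.7;servo_line(p,ori=down(y),feed=.15);s=st();w0=np.array(s["wrist_force"])
gripper_close(35);F,s=rel(w0);print("firm",F.round(2),s["finger_gap"],s["grip_force"],s["torque"],s["clock"],s["eef_pos"])
E
```

```text
18.9833
  yaw 1.12 lat -0.76 F [-0.4 -0.6  2.5] gap 0.0420
[0.5427 0.282  0.131 ] [0.54254155 0.28180767 0.13106227]
firm [-0.78  1.08  1.4 ] 0.04147545357853035 34.99749183654785 [-0.08746929  0.11736755  0.01644223] 23.2 [0.54263103 0.28198462 0.13104266]
```

Gripping at two crossed yaws showed under 0.8 N of side load, so the tool is on the cap's axis. Now I turn in small steps and watch the torque.

```bash
python3 - <<'E'
from h import *
y=Y0-.7;p=[*CAP,.131];T=[];s=st();t0=s["torque"][2];w0=np.array(s["wrist_force"]);c0=s["clock"]
for i in range(1,30):
    d=.05*i;servo_line(p,ori=down(y+d),feed=.15)
    q=[]
    for _ in range(3): sleep(.02);q.append(st()["torque"][2]-t0)
    F,s=rel(w0);T.append(-np.mean(q));print("%.2f T %.3f (%.3f) F %s gap %.4f t %.1f"%(d,T[-1],np.ptp(q),F.round(1),s["finger_gap"],s["clock"]))
    if i>6 and T[-1]-np.median(T[2:-1])>.13: print("stop felt");break
    if np.linalg.norm(F)>15 or s["clock"]-c0>16: print("halt");break
E
```

```text
0.05 T 0.005 (0.035) F [ 0.1 -0.6 -0.6] gap 0.0416 t 23.5
0.10 T -0.040 (0.023) F [ 0.8 -0.8 -0.4] gap 0.0415 t 23.8
0.15 T -0.033 (0.028) F [ 1.6 -1.3 -1.1] gap 0.0414 t 24.1
0.20 T -0.043 (0.060) F [ 2.3  0.  -1. ] gap 0.0415 t 24.4
0.25 T -0.061 (0.035) F [ 1.  -2.2 -0.4] gap 0.0414 t 24.7
0.30 T 0.001 (0.057) F [ 1.  -0.8 -0.2] gap 0.0416 t 25.0
0.35 T 0.007 (0.017) F [1.3 0.3 0.2] gap 0.0414 t 25.3
0.40 T 0.000 (0.005) F [ 0.9 -0.8 -0.1] gap 0.0417 t 25.6
0.45 T -0.018 (0.032) F [ 1.2 -1.4  0.2] gap 0.0412 t 25.9
0.50 T -0.040 (0.059) F [ 1.4 -0.5 -0.3] gap 0.0415 t 26.2
0.55 T -0.047 (0.040) F [ 0.4 -0.4  0. ] gap 0.0413 t 26.5
0.60 T -0.052 (0.046) F [ 0.6 -0.6  1.3] gap 0.0413 t 26.8
0.65 T -0.016 (0.056) F [ 0.9 -0.1  0.6] gap 0.0412 t 27.1
0.70 T -0.014 (0.092) F [0.6 0.1 0.7] gap 0.0413 t 27.4
0.75 T -0.026 (0.106) F [1.5 0.1 1.6] gap 0.0415 t 27.7
0.80 T -0.005 (0.040) F [ 1.4 -1.   1.7] gap 0.0416 t 28.0
0.85 T -0.017 (0.039) F [1.1 0.2 0.7] gap 0.0413 t 28.3
0.90 T -0.039 (0.062) F [ 0.9 -0.6  1.5] gap 0.0417 t 28.6
0.95 T 0.008 (0.063) F [ 1.7 -1.   1.2] gap 0.0413 t 28.9
1.00 T 0.032 (0.097) F [ 0.8 -0.9  2.6] gap 0.0415 t 29.2
1.05 T -0.008 (0.063) F [ 0.7 -1.4  2. ] gap 0.0417 t 29.5
1.10 T 0.043 (0.039) F [-0.2 -2.6  2.6] gap 0.0414 t 29.8
1.15 T 0.214 (0.045) F [ 0.  -2.8  2.6] gap 0.0414 t 30.1
stop felt
```

The torque steps up by about 0.22 N m at 1.15 rad: that is the sprung stop. I back off slightly into the free zone and lift under guard.

```bash
python3 - <<'E'
from h import *
yy=Y0-.7+1.15-.06;p=[*CAP,.131]
servo_line(p,ori=down(yy),feed=.15);s=st();w0=np.array(s["wrist_force"]);print(s["torque"][2])
g=servo_line([*CAP,.137],feed=.03,guard=12);F,s=rel(w0);print(g,F.round(1),s["eef_pos"])
if not g:
    g=servo_line([*CAP,.165],feed=.06,guard=12);F,s=rel(w0);print(g,F.round(1),s["eef_pos"],s["finger_gap"])
if not g:
    servo_line([*CAP,.30],feed=.2);F,s=rel(w0);print(F.round(1),s["finger_gap"],s["clock"])
    b=snapshot("side");a=snapshot("top");save(b,"s3")
    o=cv2.hconcat([cv2.resize(q["pixels"][y:y+200,x:x+160][:,:,::-1],None,fx=2.5,fy=2.5) for q,x,y in((a,130,170),(b,240,180))])
    cv2.imwrite("pics/lift.png",o)
    print([ (n,find_in("cap",q)[:1]) for n,q in(("t",a),("s",b))])
E
```

```text
-0.07629290001756438
False [-0.5 -1.2 -3.2] [0.54246513 0.28188441 0.13687055]
False [ 0.9  2.2 -5.8] [0.54273279 0.28214034 0.16532557] 0.04178224803663896
[ 0.8  1.6 -5.1] 0.041717880033412764 32.1417
[('t', [{'pixel': [328.2, 178.9], 'p': 0.15}]), ('s', [{'pixel': [314.9, 242.9], 'p': 0.6}])]
```

View pics/lift.png

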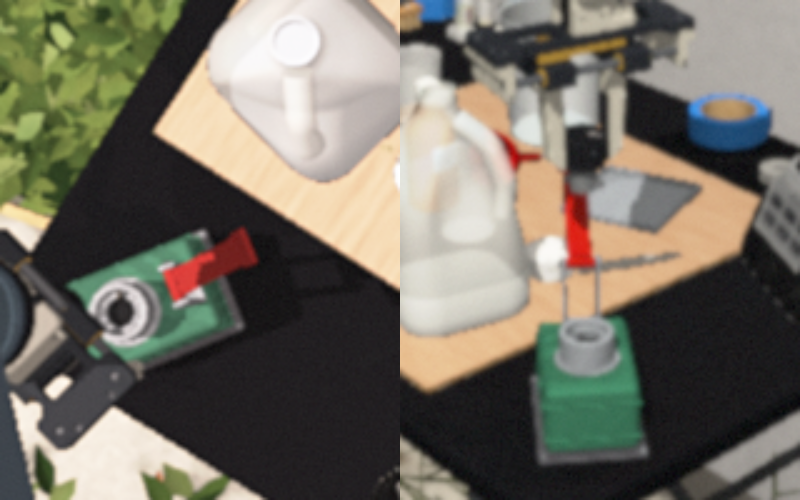

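The cap is out: black with its grey foot at about (585,165) in the side crop. The neck is empty and the tab is still back. Now I carry it to the tray.

```bash
python3 - <<'E'
from h import *
q=st()["ee_rot"];TR=[.6417,-.1708]
servo_line([*CAP,.335],feed=.15)
servo_line([.59,.06,.335],feed=.25);servo_line([*TR,.335],feed=.25)
servo_line([*TR,.085],feed=.15);print(st()["clock"])
w0=np.array(st()["wrist_force"])
g=servo_line([*TR,.035],feed=.02,guard=4);F,s=rel(w0);print(g,F.round(1),s["eef_pos"],s["finger_gap"],s["clock"])
E
```

```text
36.7
True [-0.  -1.4  5. ] [ 0.64170928 -0.170825    0.05530719] 0.041468641629297774 38.175
```

```bash
python3 - <<'E'
from h import *
s=st();p=np.array(s["eef_pos"])
servo_line(p-[0,0,.0005],feed=.02)
open_gripper();sleep(.2)
servo_line([p[0],p[1],.30],feed=.2)
move_ptp([.40,.33,.36],down(Y0))
sleep(.3);a=snapshot("top");b=snapshot("side");print(st()["clock"],st()["finger_gap"])
for n,q in(("t",a),("s",b)):
    for z,t in((.03,"cap"),(.036,"tape_roll"),(.028,"salve_tin"),(.015,"ptfe_reel"),(.05,"beaker_250")):
        r=find_in(t,q); print(n,t,[(np.round(x["pixel"]).tolist(),round(x["p"],2)) for x in r[:1]])
    print("pred cap mid/top/foot",proj(q,[[.6417,-.1708,.036],[.6417,-.1708,.063],[.6417,-.1708,.009]]).round(1).tolist())
o=cv2.hconcat([cv2.resize(q["pixels"][y:y+150,x:x+200][:,:,::-1],None,fx=2,fy=2) for q,x,y in((a,300,180),(b,240,220))])
o2=cv2.hconcat([cv2.resize(a["pixels"][230:330,130:330][:,:,::-1],None,fx=2,fy=2),cv2.resize(b["pixels"][150:250,260:460][:,:,::-1],None,fx=2,fy=2)])
cv2.imwrite("pics/end.png",cv2.vconcat([o,o2]))
E
```

```text
43.3833 0.0930623141508034
t cap [([384.0, 252.0], 0.78)]
t tape_roll [([477.0, 283.0], 0.72)]
t salve_tin [([300.0, 237.0], 0.62)]
t ptfe_reel [([438.0, 323.0], 0.93)]
t beaker_250 [([326.0, 181.0], 0.59)]
pred cap mid/top/foot [[382.8, 254.9], [383.9, 254.2], [381.7, 255.6]]
s cap [([385.0, 247.0], 0.73)]
s tape_roll [([368.0, 227.0], 0.62)]
s salve_tin [([300.0, 281.0], 0.74)]
s ptfe_reel []
s beaker_250 []
pred cap mid/top/foot [[330.5, 251.7], [330.4, 243.6], [330.5, 259.6]]
```

View pics/end.png

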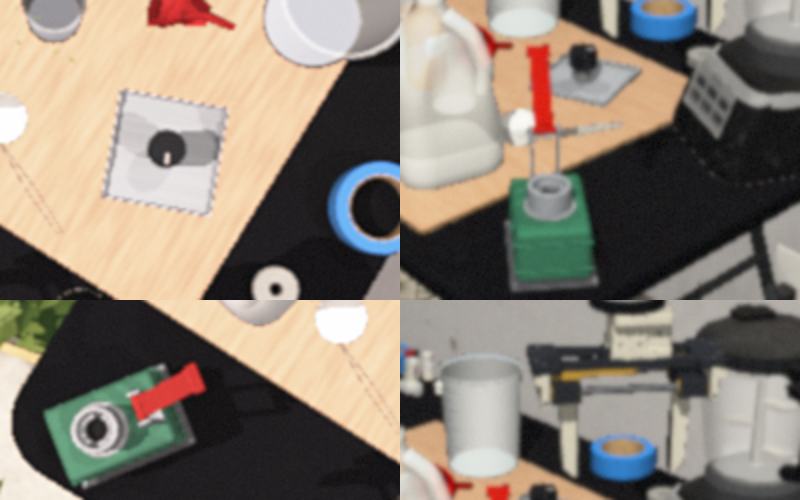

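The cap stands upright in the tray, at (166,150) in the top crop with its grey foot below the head in the side crop. The tab is open, the neck is empty, the other things are where they were, and the gripper is clear.

```bash
python3 -c "
from bench import *
print(sign_off())"
```

```text
the job is handed in; nothing more can be done
None
```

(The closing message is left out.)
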